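# Set out the kit for a round lid

## Robot

A 6-joint arm with a two-finger parallel gripper is mounted at the origin on the work surface. World frame = base frame: x ahead of the robot, y to its left, z up, the work surface at z = 0. Lengths are in m, angles in rad, forces in N, time in s.
With the tool pointing down it reaches from about 0.35 to 0.8 m from the base axis. Payload 7.3 kg.
Tool frame: the origin (TCP) lies between the finger pads; the fingertips stand 25 mm ahead of it and the grasp point (between the pads) lies 6 mm ahead of it (r.tip_extent is the distance from the TCP to the fingertips, in m); z points along the fingers, y is the direction in which the jaws open and shut (so a half turn about z gives the same grasp; the last joint's range is limited). The gripper opens to 85 mm and grips with 20 to 120 N. Pads are 22 mm wide; open, the fingers measure 114 mm over their backs; the gripper's body (76 mm by 85 mm) begins 54 mm behind the grasp point. The pads swing forward as they close: fully open they stand 13 mm farther back than shut.
Start: joints at [1.012, 0.342, 1.524, -0, 1.275, -0.146], TCP at [0.211, 0.481, 0.256] pointing down, gripper open.
Joint ranges: [-2.53, 2.53], [-0.77, 2.02], [0.04, 2.7], [-1, 4.14], [0.28, 2.66], [-3.11, 3.11]. Speed limits (rad/s): [2.57, 2.57, 3.14, 3.14, 3.14, 3.14].

## Interface

Orientations are given as a unit quaternion [x, y, z, w].
In Python, from workcell import r, command_gripper, optics gives the robot as it stands. The module is installed in compiled form; this text tells all that it offers. Calls block until the motion is done:
- r.reach(position, orientation): joint-space move of the TCP to a pose.
- r.move_straight(position, orientation=None, speed=0.15, max_force=None): straight line of the TCP; orientation=None keeps the orientation; speed is the mean speed in m/s. With max_force (N) it stops when the force on the tool has changed by that much, and returns True; else False.
- r.movej(angles): joint-space move.
- command_gripper(opening, force=None): finger opening in m; force is the grip in N (None keeps the last); returns when the fingers have stopped.
- r.hold(seconds).
- r.solve_ik(position, orientation): joint angles nearest the present ones, or None.
- r.read_state(): the state.
- optics.get_image(name): name is "scene" or "top"; returns (picture, depth): 384x512x3 uint8, red, green, blue; 384x512 float32, m along the optical axis (not along the pixel's ray), 0 where there is no reading.
- optics.camera_model(name): a dict with "K" (3x3 intrinsics, pixels), "k1" (the pictures are not rectified: a ray, as slopes to the right and down, at radius r is drawn at 1 + k1 r^2 times it, then the intrinsics apply), "R" (3x3) and "t" (3): a world point X has camera coordinates R X + t. Camera axes: x right, y down, z forward; pixel columns grow to the right and rows downward; lengths in m; the calibration is good to about 2 mm. A picture is of the moment at which its call begins. camera_model takes no time and is no camera call.
A pose or a line that the arm cannot do raises r.PlanningError and nothing moves.
- r.finish_job(): hands the job in, once; it reports no verdict.
The state is a dict: "time_s": time; "joint_positions": joint angles; "dq": joint speeds; "tau": joint torques, N m; "eef_pos": TCP position; "eef_rot": TCP orientation; "contact_force": force on the tool from outside, world axes, zero at the start; "torque": the same for the moment, N m; "grip_width": finger opening in m.
Only numpy, scipy, OpenCV 4.12 (cv2) and the standard library are available. Lean on these libraries where they do the work, as an engineer would, in place of code of your own. Each camera call takes 0.05 s, during which the arm holds its last target.

## Task

Set out the kit for the round lid. In the three-cell tray stand the turned knob upright in the middle cell, the bolt upright on its head in the cell to the knob's left and the square foot upright in the cell to the knob's right (left and right as the robot sees them from its base), all down on the tray floor; lay the sanding block flat, cork down, on the middle of the clamped lid and set the wax tin flat, same way up as now, on the middle of the block. Leave the glue bottle, the screwdriver and the tape measure where they are.

Things in the scene. Friction and masses are not known exactly. Their poses are not given: they have to be found in the camera images.
- tray: Plywood tray fixed to the bench, 85 (x) by 205 (y) by 30 mm high; walls, floor, dividers 5 mm thick. Three equal cells in a row along its y axis, 75 by about 61 mm inside, centres at y = +66.7, 0, -66.7 mm. Origin: centre of the underside, on the bench. Its +y end is the left end as the robot sees it (yaw within 0.3 rad). It lies left or right on the bench, the lid on the other side.
- lid: Dark round wooden lid fixed on the bench, 160 mm diameter, 20 mm thick, held at its +y and -y edges by two black and green clamps 26 mm wide, whose jaws reach in to 64 mm and out to 120 mm from the centre and stand up to 38 mm above the bench. Origin: centre of the underside, on the bench; top face at z = 20 mm.
- knob: Turned wooden knob standing upright: round foot 34 mm across, narrow neck, ball-shaped head 39 mm across at its widest, 45 mm above the base; 62 mm tall in all. Loose. Origin: centre of its foot's underside; z up.
- bolt: Steel bolt standing on its round flat head (36 mm across, 12 mm high) with the shank, 16 mm across (17 mm over the thread rings), pointing up; 75 mm tall in all. Loose. Origin: centre of the head's underside; z up along the shank.
- foot: Square wooden foot, a 30 by 30 by 60 mm post standing upright. Loose. Origin: centre of its underside; x and y square to its sides, z up.
- sandblock: Sanding block, flat wood with a 6 mm cork layer underneath: 85 (its x) by 52 (its y) by 26 mm high. Loose. Origin: centre of the underside.
- waxtin: Round flat aluminium wax tin, 51 mm across its lid, 24 mm high, closed, with a dark round label 36 mm across on top. Loose. Origin: centre of the underside.
- glue: Bystander: yellow glue bottle, 54 mm across, 130 mm tall, standing loose. Origin: centre of its base.
- screwdriver: Bystander: loose screwdriver lying on the bench, 200 mm long along its x axis. Origin: its underside, near mid-length.
- tape: Bystander: black tape measure, 62 by 30 by 60 mm high, standing loose. Origin: centre of its base.
Not all that is in view belongs to the job. What is shaped like the foot but purple is not meant.

How it is judged:
By the outcome, as a careful person would: the job done as asked, in the order asked, and still so for the second after the job is handed in, with the robot touching nothing.
It also fails if it takes over 118 s, if anything falls off the work surface, if the arm or the gripper's body presses on something with over 40 N, if the wrist force passes 120 N, or if a joint passes its speed limit or range.

## Working session

There is one attempt and no reset: what is moved stays moved. The work goes in short steps, each a Python script; the robot and the scene stay as the last script left them, time stands still between calls to the robot, and variables do not carry over. Pictures are saved under pics/ and viewed, and the job is handed in when it is done.

```bash
mkdir -p pics
python3 - <<'E'
from workcell import r, command_gripper, optics
import numpy as np, cv2
for n in ("scene","top"):
    im,d=optics.get_image(n); m=optics.camera_model(n)
    np.savez(f"{n}0.npz",im=im,d=d,**m)
    cv2.imwrite(f"pics/{n}0.png",cv2.resize(im[:,:,::-1],(800,600),interpolation=cv2.INTER_CUBIC))
    print(n,m,(d>0).mean())
s=r.read_state(); print(s['time_s'],s['eef_pos'],s['eef_rot'],s['grip_width'])
E
```

```text
scene {'K': array([[449.3476556 ,   0.        , 258.47225377],
       [  0.        , 449.3476556 , 191.48768945],
       [  0.        ,   0.        ,   1.        ]]), 'k1': 0.021103642925504804, 'R': array([[ 0.2060962 ,  0.97851612, -0.00552761],
       [ 0.54269969, -0.11900089, -0.83145405],
       [-0.81424898,  0.16835969, -0.55556603]]), 't': array([-0.12645838, -0.29195543,  1.68832769])} 0.9815419514973959
top {'K': array([[372.80202145,   0.        , 254.81190379],
       [  0.        , 372.80202145, 195.11912334],
       [  0.        ,   0.        ,   1.        ]]), 'k1': -0.12051523299165373, 'R': array([[ 0.02674811, -0.99934824,  0.02424117],
       [-0.9822071 , -0.03078319, -0.1852609 ],
       [ 0.18588637, -0.01885447, -0.98239033]]), 't': array([-0.01510017,  0.57740212,  0.94817431])} 0.996002197265625
0.1 [0.21043562 0.48064046 0.25568949] [ 2.04932151e-01  9.78775942e-01 -6.40284818e-04 -2.41782893e-04] 0.08521897869743092
```

View pics/scene0.png

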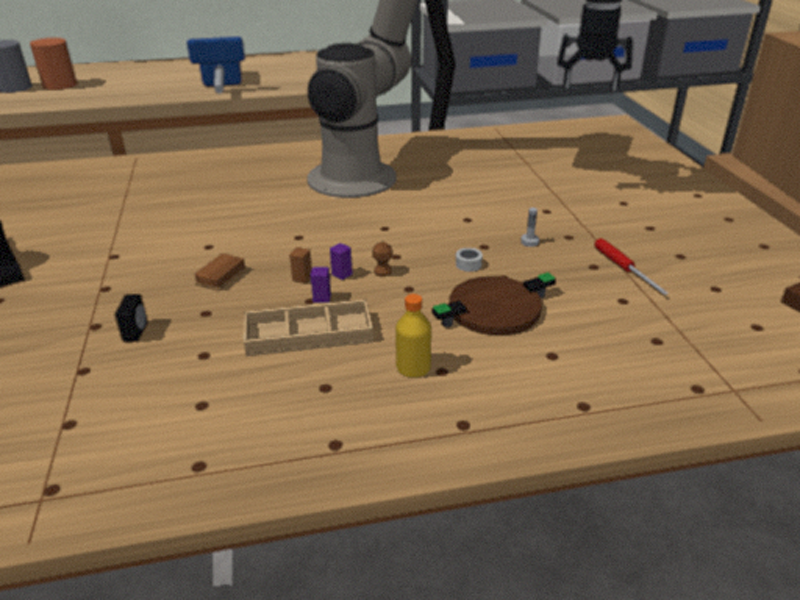

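View pics/top0.png

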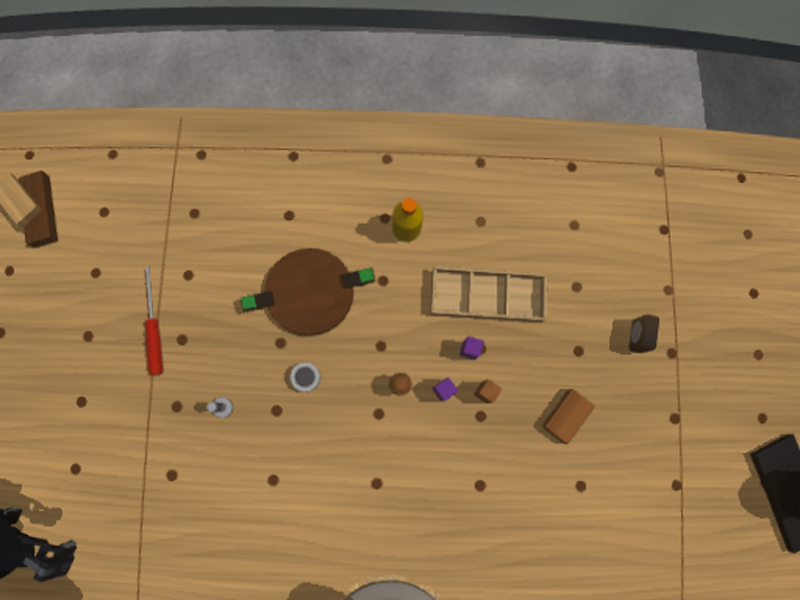

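The top picture (800x600) shows the lid at (308,292), tray at (488,294), knob at (400,384), bolt head at (222,408), tin at (305,377) and sanding block at (568,416). Things that could be taken for the foot are the brown post (488,391) and the purple posts (472,348) and (445,389). I choose the brown one. Next I measure from depth.

```bash
cat > h.py <<'E'
import numpy as np, cv2
def cloud(n,im,d,m):
    H,W=d.shape; v,u=np.mgrid[0:H,0:W]
    pts=np.stack([u,v],-1).reshape(-1,1,2).astype(np.float64)
    p=cv2.undistortPoints(pts,m['K'],np.array([float(m['k1']),0,0,0,0.])).reshape(H,W,2)
    X=np.dstack([p[...,0]*d,p[...,1]*d,d])
    return (X-m['t'])@m['R']
def load(n,k=0):
    z=np.load(f"{n}{k}.npz"); return z['im'],z['d'],cloud(n,z['im'],z['d'],z)
def proj(m,P):
    c=m['R']@np.asarray(P)+m['t']; a,b=c[0]/c[2],c[1]/c[2]; s=1+float(m['k1'])*(a*a+b*b)
    return m['K'][0,0]*a*s+m['K'][0,2], m['K'][1,1]*b*s+m['K'][1,2]
E
python3 - <<'E'
from h import *
for n in("top","scene"):
    im,d,P=load(n)
    fl=(P[...,0]>.25)&(P[...,0]<.75)&(abs(P[...,1])<.45)
    z=P[...,2]
    b=fl&(abs(z)<.008); print(n,'bench z',np.median(z[b]),z[b].std())
    mask=(fl&(z>.010)&(d>0)).astype(np.uint8)
    k,l,st,c=cv2.connectedComponentsWithStats(mask)
    for i in range(1,k):
        if st[i,4]<20: continue
        q=P[l==i]; t=q[q[:,2]>np.percentile(q[:,2],95)-.006]
        print(c[i].round(0)*800/512,st[i,4],'zmax',q[:,2].max().round(3),'top mean',t.mean(0).round(4),'min',q.min(0).round(3),'max',q.max(0).round(3),'rgb',im[l==i].mean(0).round())
im,_,_=load("top")
c=im[155:300,120:400,::-1]; cv2.imwrite("pics/topcrop.png",cv2.resize(c,None,fx=2.85,fy=2.85,interpolation=cv2.INTER_CUBIC))
im,_,_=load("scene")
c=im[120:250,60:360,::-1]; cv2.imwrite("pics/scenecrop.png",cv2.resize(c,None,fx=2.66,fy=2.66,interpolation=cv2.INTER_CUBIC))
E
```

```text
top bench z 0.0008244270010944866 0.002046821465506114
[406.25   220.3125] 437 zmax 0.133 top mean [ 0.7315 -0.0091  0.1305] min [ 0.704 -0.035  0.011] max [0.749 0.017 0.133] rgb [120.  87.  14.]
[307.8125 292.1875] 2758 zmax 0.045 top mean [0.6039 0.1649 0.0354] min [0.525 0.046 0.01 ] max [0.685 0.279 0.045] rgb [82. 57. 32.]
[490.625 293.75 ] 754 zmax 0.035 top mean [ 0.608  -0.1604  0.0298] min [ 0.562 -0.263  0.01 ] max [ 0.654 -0.056  0.035] rgb [128. 105.  73.]
[153.125  345.3125] 355 zmax 0.031 top mean [0.4935 0.4349 0.0249] min [0.445 0.416 0.01 ] max [0.571 0.45  0.031] rgb [144.  46.  29.]
[642.1875 332.8125] 359 zmax 0.065 top mean [ 0.5418 -0.4384  0.0607] min [ 0.511 -0.45   0.01 ] max [ 0.575 -0.422  0.065] rgb [61. 50. 38.]
[470.3125 348.4375] 168 zmax 0.065 top mean [ 0.5086 -0.1266  0.0608] min [ 0.491 -0.142  0.011] max [ 0.525 -0.109  0.065] rgb [ 90.  50. 102.]
[304.6875 376.5625] 283 zmax 0.03 top mean [0.453  0.1593 0.0253] min [0.428 0.135 0.01 ] max [0.479 0.185 0.03 ] rgb [117. 114. 111.]
[398.4375 382.8125] 154 zmax 0.065 top mean [ 0.4435 -0.0038  0.0605
[... 1518 characters left out ...]
[218.75 268.75] 409 zmax 0.029 top mean [ 0.3978 -0.3035  0.0249] min [ 0.347 -0.348  0.01 ] max [ 0.444 -0.259  0.029] rgb [104.  68.  41.]
[495.3125 301.5625] 1967 zmax 0.042 top mean [0.6098 0.1528 0.0342] min [0.527 0.043 0.01 ] max [0.688 0.28  0.042] rgb [69. 48. 31.]
[132.8125 314.0625] 360 zmax 0.063 top mean [ 0.5439 -0.4388  0.0584] min [ 0.513 -0.45   0.01 ] max [ 0.576 -0.421  0.063] rgb [32. 30. 30.]
[410.9375 328.125 ] 525 zmax 0.132 top mean [ 0.7337 -0.0113  0.1292] min [ 0.72  -0.038  0.01 ] max [0.75  0.015 0.132] rgb [146. 110.  37.]
[306.25 325.  ] 1260 zmax 0.033 top mean [ 0.6117 -0.161   0.0282] min [ 0.561 -0.264  0.01 ] max [ 0.657 -0.058  0.033] rgb [127. 106.  79.]
```

View pics/topcrop.png

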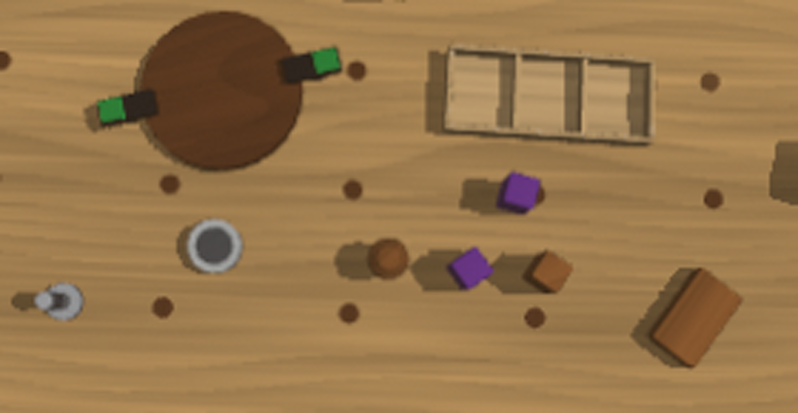

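View pics/scenecrop.png

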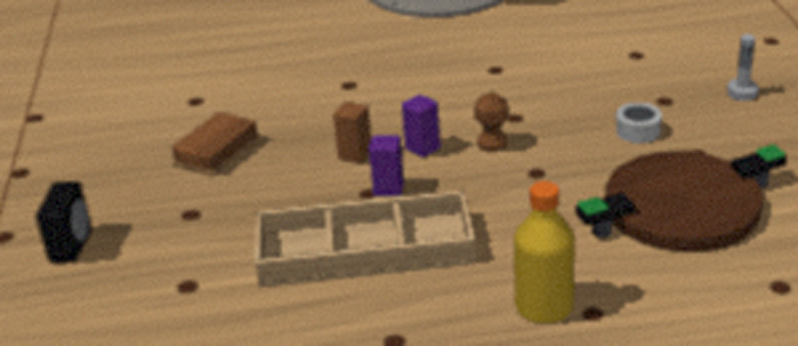

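The crops confirm it. The brown post at top-crop (550,271) is the foot, and the two purple ones are decoys. Next: accurate poses and yaws.

Run:
```python
from h import *
from workcell import r
print('tip',r.tip_extent)
for n in("top","scene"):
    im,d,P=load(n); z=P[...,2]
    dz=.0008 if n=="top" else 0
    m=np.load(n+'0.npz'); print(n,'cam',-m['R'].T@m['t'])
    def sel(cx,cy,rad,z0,z1): return P[(np.hypot(P[...,0]-cx,P[...,1]-cy)<rad)&(z>z0+dz)&(z<z1+dz)&(d>0)]
    def rect(name,*a):
        q=sel(*a); b=cv2.minAreaRect(q[:,:2].astype(np.float32)*1000)
        print(name,len(q),'c',np.round(b[0],1),'size',np.round(b[1],1),'ang',round(b[2],1),'mean',(q[:,:2].mean(0)*1000).round(1))
    rect('foot',.436,-.155,.035,.055,.07)
    rect('block',.396,-.303,.07,.021,.035)
    rect('blockwide',.396,-.303,.07,.012,.035)
    rect('tray',.609,-.16,.14,.022,.036)
    rect('tin',.453,.1593,.04,.019,.03)
    rect('knob',.4445,-.005,.04,.04,.07)
    rect('boltshank',.395,.304,.04,.03,.08)
    rect('bolthead',.395,.304,.04,.008,.02)
    rect('lid',.605,.16,.084,.013,.024)
    rect('clamps',.605,.16,.135,.030,.06)
    G=(im[...,1]>im[...,0].astype(int)*1.6)&(im[...,1]>70)&(z>.02)&(np.hypot(P[...,0]-.605,P[...,1]-.16)<.14)
    k,l,st,c=cv2.connectedComponentsWithStats(G.astype(np.uint8))
    print('green',[P[l==i].mean(0).round(4) for i in range(1,k) if st[i,4]>10])
```

```text
tip 0.025
top cam [0.39127968 0.02056128 1.03881335]
foot 129 c [ 436.  -155.2] size [30.  29.6] ang 56.3 mean [ 435.9 -154.8]
block 552 c [ 395.4 -303. ] size [51.3 86.1] ang 53.0 mean [ 395.4 -301.8]
blockwide 594 c [ 395.8 -302.7] size [51.8 86. ] ang 53.8 mean [ 395.5 -300.5]
tray 549 c [ 571.3 -158.9] size [206.4 160.8] ang 88.1 mean [ 605.5 -160. ]
tin 278 c [453.7 159.2] size [49.2 49.6] ang 45.5 mean [453.1 159.5]
knob 154 c [443.4  -3.9] size [34.1 34.5] ang 1.6 mean [443.2  -3.6]
boltshank 53 c [394.7 304.9] size [16.1 12.9] ang 76.8 mean [394.2 302.7]
bolthead 84 c [394.1 303.7] size [29.9 32.8] ang 2.4 mean [394.  301.3]
lid 2326 c [604.5 164. ] size [158.4 155.8] ang 17.3 mean [603.4 162.7]
clamps 341 c [604.9 163.4] size [ 25.8 238.4] ang 15.2 mean [604.3 164.2]
green [array([0.6327, 0.0607, 0.0384]), array([0.5778, 0.2645, 0.0381])]
scene cam [ 1.55922582 -0.19524771  0.69453098]
foot 67 c [ 434.6 -157.1] size [31.5 32.5] ang 52.7 mean [ 435.8 -156.7]
block 291 c [ 394.8 -303.6] size [53.  91.6] ang 56.5 mean [ 397.8 -303.5]
blockwide 388 c [ 395.6 -302.4] size [55.1 88.2] ang 51.8 mean [ 402.4 -303.2]
tray 727 c [ 577.  -159.7] size [204.9 154.3] ang 88.2 mean [ 604.5 -161.1]
tin 138 c [453.1 159.9] size [47.5 50.4] ang 74.6 mean [454.8 158.8]
knob 120 c [448.5  -6.5] size [37.8 30.4] ang 75.6 mean [451.1  -7.1]
boltshank 79 c [397.  303.9] size [17.  15.3] ang 79.3 mean [397.5 302.7]
bolthead 55 c [396.7 303.8] size [31.4 30.6] ang 69.6 mean [397.8 303.6]
lid 1530 c [606.5 161.7] size [157.1 159.2] ang 66.9 mean [612.8 162.2]
clamps 264 c [604.9 160.3] size [ 28.7 240.2] ang 15.6 mean [609.4 153. ]
green [array([0.5804, 0.263 , 0.0378]), array([0.6352, 0.0591, 0.0376])]
```

```bash
cat >> h.py <<'E'
def quat(a):
    from scipy.spatial.transform import Rotation as Ro
    y=np.array([np.cos(a),np.sin(a),0]); z=np.array([0,0,-1.]); x=np.cross(y,z)
    return Ro.from_matrix(np.stack([x,y,z],1)).as_quat()
def best(r,p,deg,verbose=True):
    q0=np.array(r.read_state()['joint_positions']); c=[]
    for k in (0,180):
        o=quat(np.radians(deg+k)); s=r.solve_ik(p,o)
        if s is not None: c.append((abs(np.array(s)-q0).max(),o,s))
    c.sort(key=lambda t:t[0]); return c[0][1],c[0][2]
def st(r):
    s=r.read_state(); print('t',round(s['time_s'],2),'p',np.round(s['eef_pos'],4),'w',round(s['grip_width'],4),'F',np.round(s['contact_force'],1)); return s
E
python3 - <<'E'
from h import *
from workcell import r, command_gripper
for n in("top","scene"):
    im,d,P=load(n)
    q=P[(P[...,0]>.55)&(P[...,0]<.67)&(P[...,1]>-.27)&(P[...,1]<-.05)&(P[...,2]>.022)&(P[...,2]<.036)&(d>0)]
    b=cv2.minAreaRect(q[:,:2].astype(np.float32)*1000); print(n,np.round(b[0],1),np.round(b[1],1),round(b[2],1))
o,s=best(r,[.50,.04,.10],-2); print(np.round(s,2))
r.movej(s); st(r)
command_gripper(.055,60); st(r)
r.move_straight([.50,.04,.045],speed=.1)
print(r.move_straight([.50,.04,.015],speed=.03,max_force=4)); st(r)
r.move_straight([.50,.04,.09],speed=.15); st(r)
E
```

```text
top [ 608.5 -160.1] [206.4  86.4] 88.1
scene [ 608.7 -160.8] [205.  91.] 88.0
[-0.07  0.49  1.79 -0.    0.86 -0.04]
t 2.08 p [0.5001 0.0408 0.1003] w 0.0853 F [-0.1  0.2  0.2]
t 2.49 p [0.5    0.0402 0.1001] w 0.0549 F [-0.2  0.5 -0.8]
True
t 3.95 p [0.4999 0.04   0.021 ] w 0.055 F [-0.5 -0.6  5.8]
t 4.56 p [0.4995 0.04   0.0894] w 0.0553 F [-0.2 -0.4 -0.1]
```

```bash
cat >> h.py <<'E'
def pick(r,cg,x,y,z,deg,open_,force=40,zup=.16,zapp=None):
    zapp=zapp or z+.05
    o,s=best(r,[x,y,zapp],deg); r.movej(s); cg(open_,force)
    r.move_straight([x,y,z],o,speed=.12); cg(0.0,force); st(r)
    r.move_straight([x,y,zup],o,speed=.25); st(r)
def place(r,cg,x,y,z,deg,open_,zapp,zup=.16,f=6,fast=.02):
    o,s=best(r,[x,y,zapp],deg); r.movej(s)
    r.move_straight([x,y,z+fast],o,speed=.15)
    r.hold(.1)
    print('touch',r.move_straight([x,y,z-.002],o,speed=.04,max_force=f)); st(r)
    cg(open_); r.move_straight([x,y,zup],o,speed=.25); st(r)
E
python3 - <<'E'
from h import *
from workcell import r, command_gripper as cg, optics
pick(r,cg,.445,-.0045,.049,-2,.055,zapp=.105,zup=.16)
im,d=optics.get_image("scene"); cv2.imwrite("pics/s1.png",cv2.resize(im[100:250,100:350,::-1],None,fx=3,fy=3,interpolation=cv2.INTER_CUBIC))
im,d=optics.get_image("top"); cv2.imwrite("pics/t1.png",cv2.resize(im[150:300,150:400,::-1],None,fx=3,fy=3,interpolation=cv2.INTER_CUBIC))
E
```

```text
t 6.08 p [ 0.4454 -0.0046  0.0498] w 0.0368 F [-1.  -0.2  5.1]
t 6.67 p [ 0.4445 -0.0044  0.1594] w 0.0369 F [-1.   0.3 -1. ]
```

View pics/s1.png

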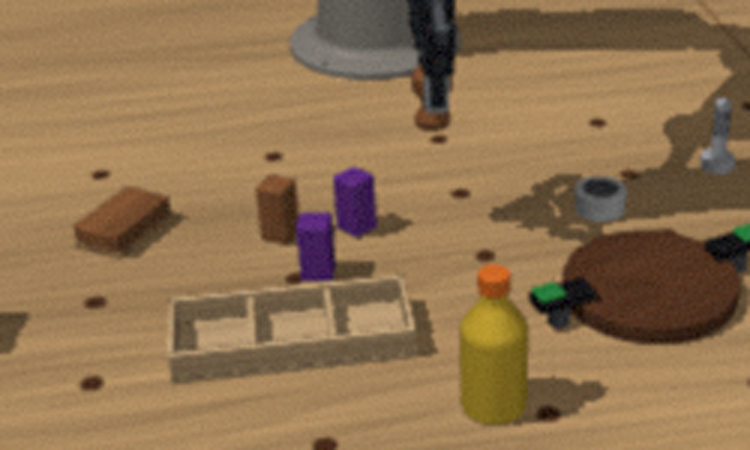

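Run:
```python
from h import *
from workcell import r, optics
im,d=optics.get_image("scene"); m=optics.camera_model("scene"); P=cloud("scene",im,d,m)
s=st(r)
print(proj(m,[.445,-.0045,.159]),proj(m,[.445,-.0045,.11]))
c=im[95:150,215:275,::-1].copy(); cv2.imwrite("pics/s2.png",cv2.resize(c,None,fx=10,fy=10,interpolation=cv2.INTER_CUBIC))
wood=(im[...,0]>im[...,2]*1.6)&(P[...,2]>.08)&(P[...,2]<.2)&(abs(P[...,0]-.445)<.05)&(abs(P[...,1])<.06)
q=P[wood]; 
for z in np.arange(.09,.19,.006):
    k=q[abs(q[:,2]-z)<.003]
    if len(k): print(round(z,3),len(k),k[:,1].min().round(4),k[:,1].max().round(4),k[:,0].mean().round(4))
```

```text
t 6.82 p [ 0.4439 -0.0043  0.1583] w 0.0371 F [ 0.4  0.7 -1.6]
(np.float64(243.9237028046323), np.float64(125.29421184196681)) (np.float64(244.33608266232517), np.float64(141.21845447447097))
0.108 8 -0.0216 0.0017 0.4501
0.114 26 -0.0218 0.0081 0.4524
0.12 29 -0.0209 0.0101 0.4492
0.126 10 -0.0197 -0.0038 0.4483
0.132 1 -0.0153 -0.0153 0.4396
0.138 1 -0.0172 -0.0172 0.4518
0.144 4 -0.0218 0.011 0.4511
0.15 10 -0.025 0.0108 0.4546
0.156 10 -0.0247 0.0106 0.4527
0.162 11 -0.0241 0.0107 0.45
0.168 8 -0.021 0.0023 0.4445
0.18 2 -0.0046 0.0038 0.4929
0.186 1 0.0064 0.0064 0.4926
```

View pics/s2.png

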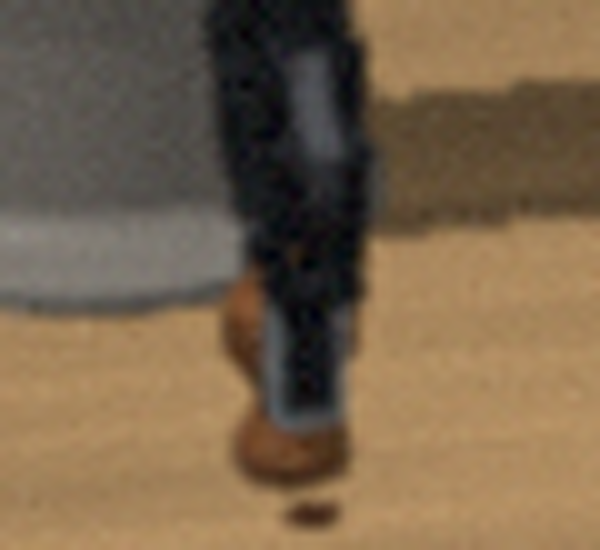

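The crop shows the knob upright in the jaws, with the ball at (240-350,330) and foot at (292,450), about 2.5 mm toward −y of the grip centre. Placing it with that correction.

Run:
```python
from h import *
from workcell import r, command_gripper as cg, optics
place(r,cg,.6085,-.1580,.0545,-1.9,.055,.13,zup=.15)
im,d=optics.get_image("scene"); cv2.imwrite("pics/s3.png",cv2.resize(im[120:250,60:310,::-1],None,fx=3,fy=3,interpolation=cv2.INTER_CUBIC))
pick(r,cg,.3955,.3040,.0655,-2,.045,zapp=.11,zup=.17)
im,d=optics.get_image("scene"); cv2.imwrite("pics/s4.png",cv2.resize(im[70:200,250:450,::-1],None,fx=4,fy=4,interpolation=cv2.INTER_CUBIC))
```

```text
touch True
t 8.84 p [ 0.6083 -0.1581  0.0548] w 0.0371 F [-1.7  0.4  6.2]
t 9.69 p [ 0.6085 -0.158   0.1505] w 0.0547 F [-0.3 -0.4 -0.7]
t 12.75 p [0.3957 0.3041 0.066 ] w 0.0152 F [0.1 0.4 1.5]
t 13.32 p [0.395  0.3037 0.1693] w 0.0148 F [ 0.3 -1.1 -2. ]
```

View pics/s3.png

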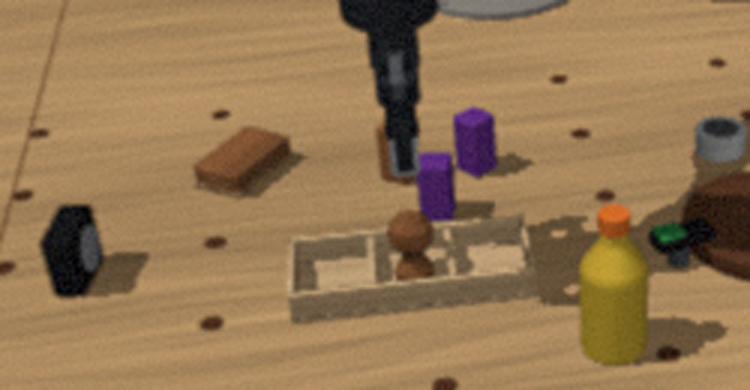

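View pics/s4.png

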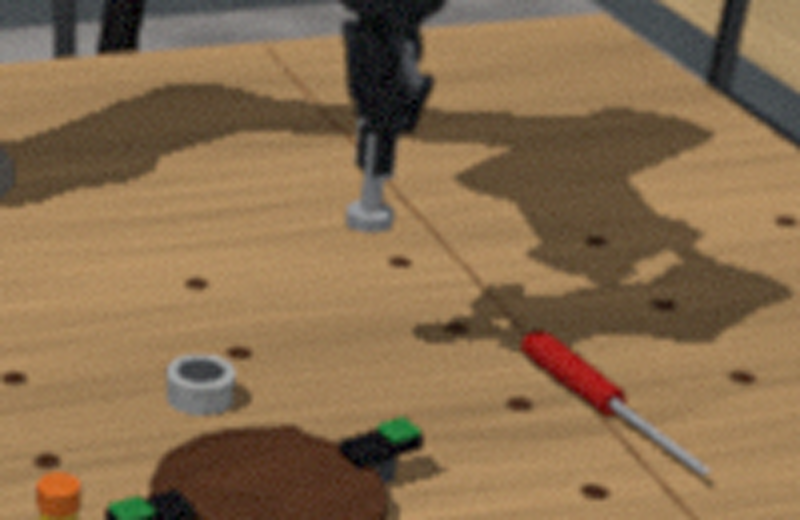

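s3 shows the knob standing in the middle cell at (410,250). s4 shows the bolt held upright with its head at (370,215).

Run:
```python
from h import *
from workcell import r, command_gripper as cg, optics
place(r,cg,.6107,-.0937,.0710,-1.9,.04,.16,zup=.17)
im,d=optics.get_image("scene"); cv2.imwrite("pics/s5.png",cv2.resize(im[120:250,60:310,::-1],None,fx=3,fy=3,interpolation=cv2.INTER_CUBIC))
pick(r,cg,.4358,-.1558,.050,-34,.048,zapp=.11,zup=.16)
im,d=optics.get_image("scene"); cv2.imwrite("pics/s6.png",cv2.resize(im[80:240,60:310,::-1],None,fx=3,fy=3,interpolation=cv2.INTER_CUBIC))
```

```text
touch True
t 16.24 p [ 0.6106 -0.0937  0.071 ] w 0.0147 F [-0.2  0.3  5.1]
t 17.16 p [ 0.6107 -0.0937  0.1705] w 0.04 F [ 0.3  0.4 -0.2]
t 19.2 p [ 0.4364 -0.1561  0.0509] w 0.0294 F [0.  1.1 5. ]
t 19.79 p [ 0.4354 -0.1556  0.1596] w 0.0295 F [ 0.  -0.2  0.4]
```

View pics/s5.png

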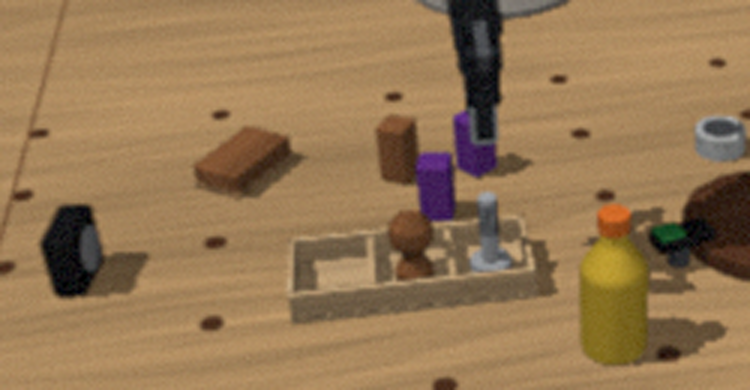

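View pics/s6.png

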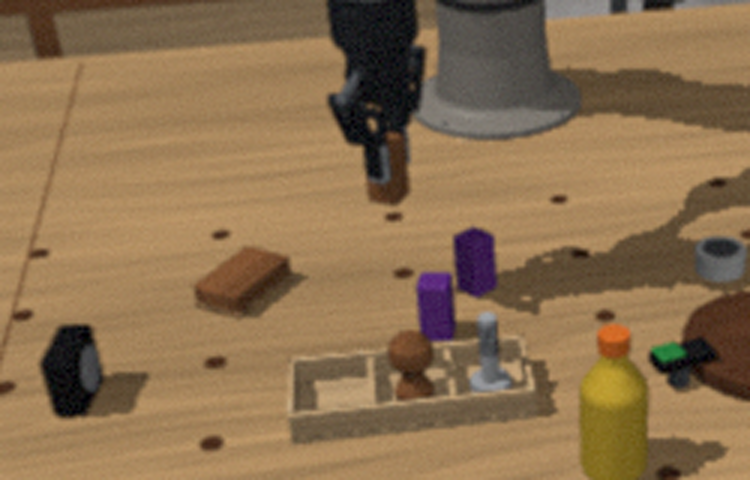

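s5 shows the bolt upright in the left cell at (490,240). s6 shows the brown foot held upright at (388,170).

Run:
```python
from h import *
from workcell import r, command_gripper as cg, optics
place(r,cg,.6063,-.2270,.0555,-1.9,.046,.13,zup=.15)
im,d=optics.get_image("scene"); cv2.imwrite("pics/s7.png",cv2.resize(im[120:250,60:310,::-1],None,fx=3,fy=3,interpolation=cv2.INTER_CUBIC))
pick(r,cg,.3955,-.3030,.0245,53.5,.070,zapp=.09,zup=.14)
im,d=optics.get_image("scene"); cv2.imwrite("pics/s8.png",cv2.resize(im[80:240,60:310,::-1],None,fx=3,fy=3,interpolation=cv2.INTER_CUBIC))
```

```text
touch True
t 21.73 p [ 0.606  -0.2269  0.0557] w 0.0294 F [-0.5  0.8  5.4]
t 22.57 p [ 0.6064 -0.227   0.1507] w 0.0457 F [-0.2  0.1  0.6]
t 25.16 p [ 0.396  -0.3035  0.0255] w 0.0515 F [-0.2  0.3  6.9]
t 25.77 p [ 0.3951 -0.3025  0.1393] w 0.0513 F [-0.6  0.3 -0.8]
```

View pics/s7.png

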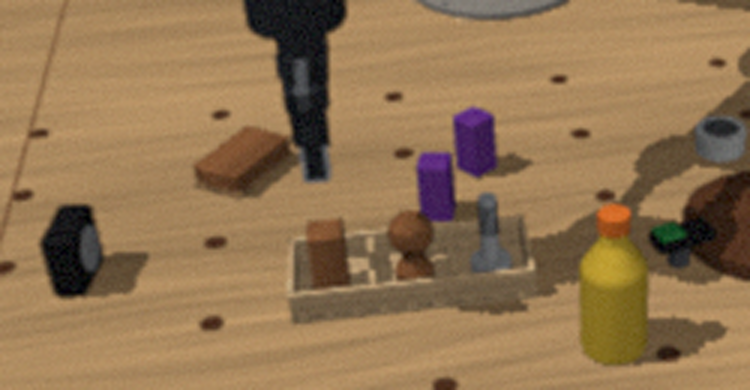

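View pics/s8.png

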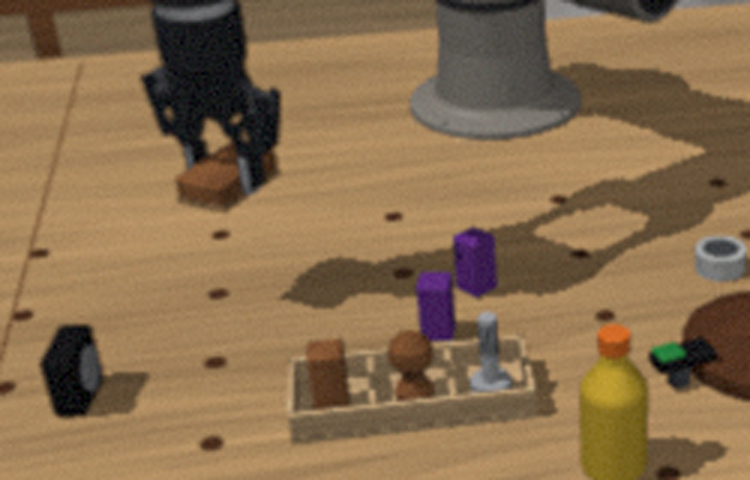

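Both pictures look right: the foot stands in the right cell at (325,370 in s8), and the block is held flat at (230,180). Placing the block on the lid.

Run:
```python
from h import *
from workcell import r, command_gripper as cg, optics
place(r,cg,.605,.1625,.0455,15.1,.068,.15,zup=.15)
o,s=best(r,[.42,.30,.2],15); r.movej(s); st(r)
for n in("top","scene"):
    im,d=optics.get_image(n); m=optics.camera_model(n); np.savez(f"{n}1.npz",im=im,d=d,**m)
    P=cloud(n,im,d,m); dz=.0008 if n=="top" else 0; z=P[...,2]-dz
    def rect(nm,cx,cy,rad,z0,z1):
        q=P[(np.hypot(P[...,0]-cx,P[...,1]-cy)<rad)&(z>z0)&(z<z1)&(d>0)]; 
        b=cv2.minAreaRect(q[:,:2].astype(np.float32)*1000); print(n,nm,len(q),np.round(b[0],1),np.round(b[1],1),round(b[2],1),'z',np.median(q[:,2]).round(4),q[:,2].max().round(4))
    rect('block',.605,.1625,.056,.041,.055); rect('lid',.605,.1625,.084,.013,.024); rect('clamps',.605,.16,.135,.030,.0405)
    rect('foot',.606,-.227,.04,.055,.08); rect('knob',.6085,-.16,.04,.045,.08); rect('bolt',.611,-.094,.04,.05,.09);rect('tin',.453,.1593,.04,.019,.03)
im=np.load("top1.npz")['im'][140:270,130:370,::-1]; cv2.imwrite("pics/t9.png",cv2.resize(im,None,fx=3.3,fy=3.3,interpolation=cv2.INTER_CUBIC))
```

```text
touch True
t 28.98 p [0.6047 0.1625 0.0454] w 0.0511 F [ 0.8 -0.   3.2]
t 29.86 p [0.6049 0.1625 0.1504] w 0.0683 F [-0.3  0.9 -0.7]
t 30.79 p [0.4208 0.2996 0.1994] w 0.0682 F [-0.2 -0.5  0.7]
top block 569 [605.1 165.5] [53.  82.9] 15.3 z 0.0464 0.051
top lid 1732 [604.9 163.3] [158.4 154.1] 17.3 z 0.0204 0.0248
top clamps 358 [598.6 161.7] [ 38.5 238.2] 15.1 z 0.0347 0.0412
top foot 127 [ 607.4 -227.5] [29.3 30.2] 88.0 z 0.0651 0.0696
top knob 160 [ 605.  -157.2] [36.5 35.5] 47.3 z 0.0626 0.0719
top bolt 46 [611.3 -90.6] [15.3 15. ] 3.5 z 0.0792 0.0849
top tin 278 [454.4 159.7] [48.8 49.3] 2.3 z 0.0249 0.0297
scene block 371 [606.1 164.8] [54.9 84.9] 15.2 z 0.0457 0.0497
scene lid 968 [606.  162.1] [156.7 159.8] 42.9 z 0.0199 0.024
scene clamps 396 [610.  162.3] [ 49.6 238.2] 11.0 z 0.0342 0.0404
scene foot 119 [ 606.3 -228.8] [30.1 32.4] 87.2 z 0.0633 0.0671
scene knob 160 [ 610.9 -158.6] [28.3 37.4] 2.5 z 0.0586 0.0686
scene bolt 84 [611.3 -93.3] [16. 18.] 65.5 z 0.0699 0.0825
scene tin 134 [451.8 160.3] [47.7 52.1] 74.8 z 0.0238 0.0279
```

View pics/t9.png

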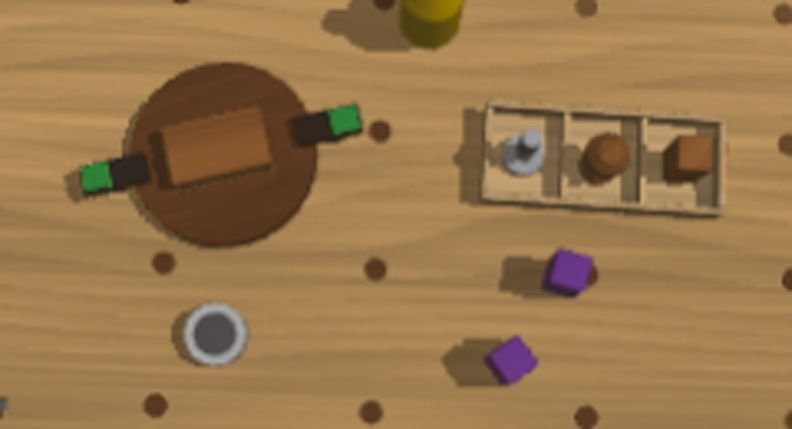

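The top crop shows the knob, bolt and foot in their cells. The block at (216,147) is about 2.5 mm off the lid centre toward +y. There is time, so I'll regrasp and shift it, then move the tin.

Run:
```python
from h import *
from workcell import r, command_gripper as cg, optics
pick(r,cg,.605,.1625,.0460,15.1,.068,zapp=.11,zup=.053)
o,_=best(r,[.605,.1625,.053],15.1)
r.move_straight([.6046,.1599,.053],o,speed=.03)
print(r.move_straight([.6046,.1599,.0435],o,speed=.03,max_force=6)); st(r)
cg(.068); r.move_straight([.6046,.1599,.12],o,speed=.25)
pick(r,cg,.4537,.1597,.0245,15.1,.068,zapp=.09,zup=.14)
for n in("top","scene"):
    im,d=optics.get_image(n); m=optics.camera_model(n); np.savez(f"{n}2.npz",im=im,d=d,**m)
    P=cloud(n,im,d,m); dz=.0008 if n=="top" else 0; z=P[...,2]-dz
    q=P[(np.hypot(P[...,0]-.605,P[...,1]-.1625)<.056)&(z>.041)&(z<.055)&(d>0)]
    b=cv2.minAreaRect(q[:,:2].astype(np.float32)*1000); print(n,len(q),np.round(b[0],1),np.round(b[1],1),round(b[2],1))
cv2.imwrite("pics/s10.png",cv2.resize(im[80:230,200:400,::-1],None,fx=4,fy=4,interpolation=cv2.INTER_CUBIC))
im=np.load("top2.npz")['im'][140:270,130:370,::-1]; cv2.imwrite("pics/t10.png",cv2.resize(im,None,fx=3.3,fy=3.3,interpolation=cv2.INTER_CUBIC))
```

```text
t 33.05 p [0.6058 0.1627 0.0473] w 0.0511 F [-0.1 -0.5  5.2]
t 33.3 p [0.6052 0.1625 0.0536] w 0.0512 F [-0.3 -0.2 -0.3]
True
t 33.83 p [0.605  0.16   0.0471] w 0.0509 F [0.3 0.3 3.4]
t 36.47 p [0.4541 0.1598 0.0256] w 0.0495 F [-2.  -1.2  6.7]
t 37.08 p [0.4532 0.1596 0.1395] w 0.0494 F [-0.9 -0.8 -1.6]
top 516 [605.9 163.4] [52.4 83.2] 15.4
scene 371 [606.3 163.1] [54.9 88.4] 14.8
```

View pics/s10.png

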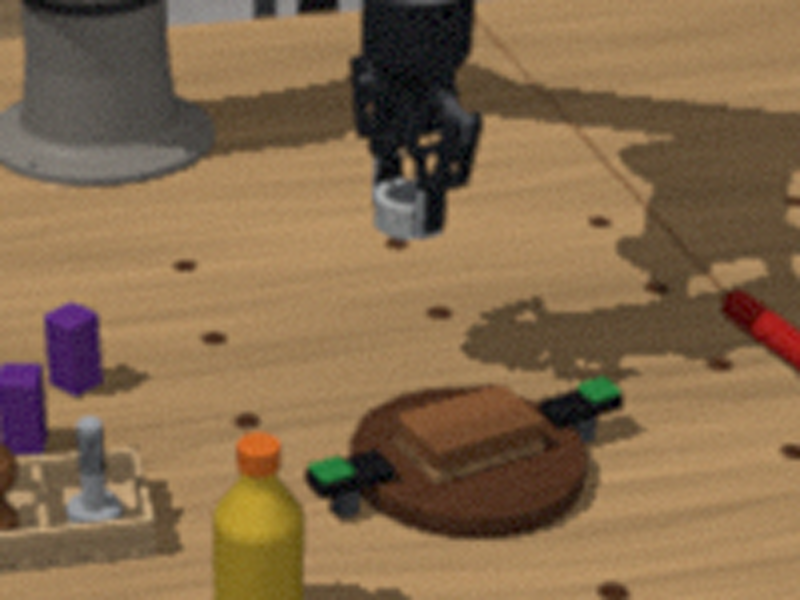

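View pics/t10.png

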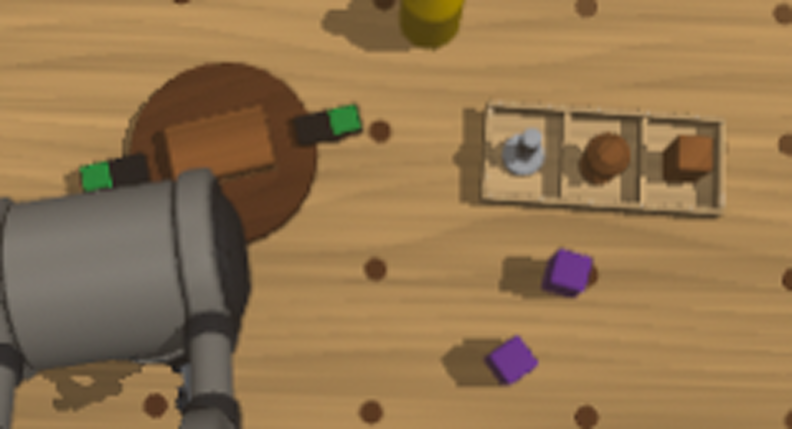

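The block is centred, with the pale cork layer down. The tin is held flat at (408,208). Placing the tin.

Run:
```python
from h import *
from workcell import r, command_gripper as cg, optics
place(r,cg,.6055,.1620,.0712,15.1,.066,.14,zup=.16)
o,s=best(r,[.38,.34,.25],15); r.movej(s); st(r)
for n in("top","scene"):
    im,d=optics.get_image(n); m=optics.camera_model(n); np.savez(f"{n}3.npz",im=im,d=d,**m)
    P=cloud(n,im,d,m); dz=.0008 if n=="top" else 0; z=P[...,2]-dz
    def rect(nm,cx,cy,rad,z0,z1):
        q=P[(np.hypot(P[...,0]-cx,P[...,1]-cy)<rad)&(z>z0)&(z<z1)&(d>0)]; 
        b=cv2.minAreaRect(q[:,:2].astype(np.float32)*1000); print(n,nm,len(q),np.round(b[0],1),np.round(b[1],1),round(b[2],1),'z',np.median(q[:,2]).round(4))
    rect('block',.605,.1625,.056,.041,.052); rect('tin',.605,.1625,.05,.064,.08)
    rect('foot',.606,-.227,.04,.055,.08); rect('knob',.6085,-.16,.04,.045,.08); rect('bolt',.611,-.094,.04,.05,.09)
cv2.imwrite("pics/s11.png",cv2.resize(im[130:260,60:360,::-1],None,fx=2.66,fy=2.66,interpolation=cv2.INTER_CUBIC))
im=np.load("top3.npz")['im'][140:270,130:370,::-1]; cv2.imwrite("pics/t11.png",cv2.resize(im,None,fx=3.3,fy=3.3,interpolation=cv2.INTER_CUBIC))
```

```text
touch True
t 38.91 p [0.6051 0.1619 0.0714] w 0.0493 F [-0.9 -0.   5.1]
t 39.73 p [0.6056 0.162  0.1606] w 0.0657 F [ 0.3 -0.6 -0.1]
t 40.88 p [0.3807 0.3395 0.2493] w 0.0659 F [ 1.1 -0.  -0. ]
top block 306 [605.5 163. ] [52.6 82.8] 15.4 z 0.0464
top tin 266 [605.4 163.3] [48.8 45.9] 3.2 z 0.0707
top foot 126 [ 607.4 -228. ] [31.2 27.8] 0.5 z 0.0651
top knob 160 [ 604.9 -157.1] [36.9 35. ] 55.9 z 0.0632
top bolt 45 [611.5 -90.6] [14.5 15.4] 85.6 z 0.0801
scene block 232 [606.3 161.7] [54.4 87.3] 16.4 z 0.0457
scene tin 189 [605.2 162.4] [47.2 54.1] 72.3 z 0.0699
scene foot 119 [ 606.7 -228.8] [29.7 35.9] 87.0 z 0.0633
scene knob 159 [ 609.4 -160. ] [36.8 31.8] 70.2 z 0.0586
scene bolt 83 [612.7 -93.6] [16.  17.3] 82.2 z 0.0694
```

View pics/s11.png

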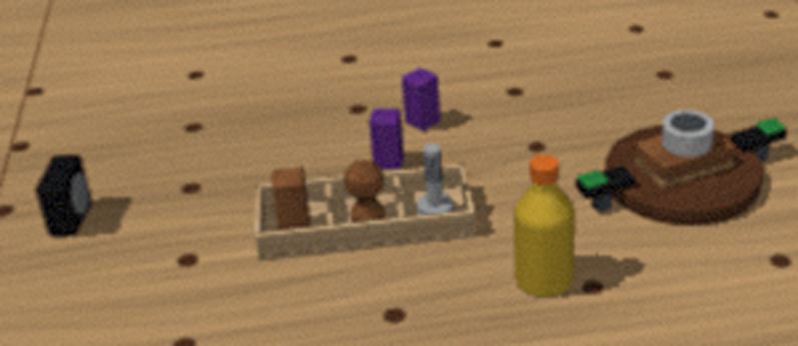

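View pics/t11.png

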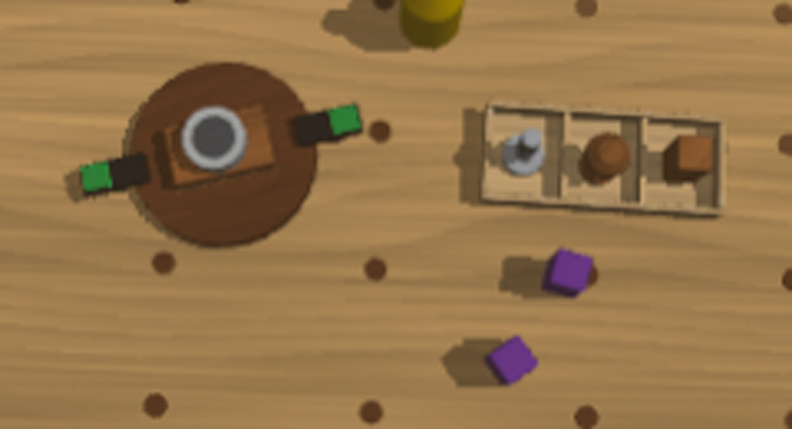

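Every check agrees: the tin is at (212,138) on the block, and the three parts stand upright in their cells. Handing in.

Run:
```python
from h import *
from workcell import r
st(r); r.finish_job()
```

```text
t 40.98 p [0.381  0.3393 0.2493] w 0.0658 F [-0.3  0.5  0.1]
the job is handed in; nothing more can be done
```

The kit is set out and the job was handed in at 41 s of the 118 s allowed. I worked in the order asked: knob in the middle cell, bolt on its head in the left cell, brown square foot in the right cell, sanding block on the lid, wax tin on the block.

**Mended on the way:** the block first landed about 2.5 mm off the lid's centre. I regrasped it and shifted it before placing the tin.

**Last checks:**
- **Tray parts:** both cameras show all three upright in their cells. The foot's top reads 63–65 mm high, right for a 60 mm post on the 5 mm tray floor. The cameras disagree by about 5 mm in x on the knob's position and 3 mm in y on the bolt's; both are still well inside their cells.
- **Block and tin:** the block is cork down, and the lid, block and tin centres agree to within about 1–2 mm. Their tops read about 46 mm and 70 mm.
- **Bystanders:** the glue bottle, tape measure and purple posts look unmoved in the last pictures. I did not go near the screwdriver, but it lies outside those last crops, so I did not check it again.

No check failed.

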